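# Put the washed vegetable slicer away

### The job

Put the washed vegetable slicer back together: first lay the blade frame flat and square on the floor of the slicer's pocket, then seat the finger guard flat on top of it in the same pocket, grip up. Hang every grater plate standing in the drying rack upright by its eye on the peg rail, one plate to a peg, hanging still and clear of the gripper. Leave the other kitchen things where they are.

Things in the scene. Friction and masses are not known exactly. Their poses are not given: they have to be found in the camera images.
- rail: fixed steel peg rail: a level bar (10 mm thick, 170 mm up) along its own y between two posts at y = +-158 mm; origin on the worktop below the bar's middle. Four straight pegs, 8 mm thick and 65 mm long, leave the bar along the rail's own -x (roughly towards the robot), rising 10 degrees to their free tips; pegs at y = -135, -45, 45, 135 mm
- rack: fixed drying rack, grey tray 100 x 240 mm, 6 mm thick, origin under its middle. Four slots 11 mm wide at its own y = -90, -30, 30, 90 mm, each between two steel wire hoops 50 mm high spanning own x = +-30 mm; a lengthwise wire 30 mm high at x = +-38 mm. A slot may be empty
- slicer: fixed white vegetable slicer body lying on the worktop, 240 mm along its own x, 120 mm along its own y, 30 mm high; origin under its middle. In its middle an open pocket 105 mm (x) by 57 mm (y), floor 8 mm above the worktop, walls up to 30 mm; the two long walls are cut away over the middle 50 mm, out to the body's edge, for fingers
- blade: blade frame: flat white rectangular plate with steel centre, 100 mm (own x) by 52 mm (own y), 14 mm thick, about 100 g, lying on the worktop; origin in the middle of its underside. Either way round fits
- guard: finger guard: flat white plate 100 mm (own x) by 52 mm (own y), 8 mm thick, with a bar grip on top 60 mm long (x), 16 mm wide (y), 28 mm high (top 36 mm above the underside), about 90 g, lying on the worktop; origin in the middle of its underside. Either way round fits
- peg0 (a point): a point on the axis of peg 0, 37 mm along it from the bar (28 mm from its tip); axes as the rail (x level, not along the peg)
- peg1 (a point): a point on the axis of peg 1, 37 mm along it from the bar (28 mm from its tip); axes as the rail (x level, not along the peg)
- peg2 (a point): a point on the axis of peg 2, 37 mm along it from the bar (28 mm from its tip); axes as the rail (x level, not along the peg)
- peg3 (a point): a point on the axis of peg 3, 37 mm along it from the bar (28 mm from its tip); axes as the rail (x level, not along the peg)
- plate_a: grater plate (coarse teeth), present in some runs only: white and steel, 64 mm wide (own x), 9 mm thick (own y), 120 mm high (own z), about 80 g, standing upright in a slot of the rack; origin in the middle of its lower edge. A round eye of 24 mm diameter goes through it along own y, centred 84 mm above its lower edge (36 mm below its top edge)
- plate_a_eye (a point): centre of the eye of plate_a
- plate_b: grater plate (fine teeth), present in some runs only: white and steel, 64 mm wide (own x), 9 mm thick (own y), 120 mm high (own z), about 80 g, standing upright in a slot of the rack; origin in the middle of its lower edge. A round eye of 24 mm diameter goes through it along own y, centred 84 mm above its lower edge (36 mm below its top edge)
- plate_b_eye (a point): centre of the eye of plate_b
- plate_c: grater plate (cross slots), present in some runs only: white and steel, 64 mm wide (own x), 9 mm thick (own y), 120 mm high (own z), about 80 g, standing upright in a slot of the rack; origin in the middle of its lower edge. A round eye of 24 mm diameter goes through it along own y, centred 84 mm above its lower edge (36 mm below its top edge)
- plate_c_eye (a point): centre of the eye of plate_c
- plate_d: grater plate (long slots), present in some runs only: white and steel, 64 mm wide (own x), 9 mm thick (own y), 120 mm high (own z), about 80 g, standing upright in a slot of the rack; origin in the middle of its lower edge. A round eye of 24 mm diameter goes through it along own y, centred 84 mm above its lower edge (36 mm below its top edge)
- plate_d_eye (a point): centre of the eye of plate_d
- mug: bystander: white mug, 80 mm across, 95 mm high
- coffee: bystander: amber glass coffee jar, 72 mm across, 130 mm high
- washing_up: bystander: clear bottle, 60 mm across, 150 mm high
- bowl: bystander: white bowl, 120 mm across, 50 mm high
- salt: bystander: small glass shaker, 36 mm across, 70 mm high
- pepper: bystander: small glass shaker, 36 mm across, 70 mm high
- spoon: bystander: wooden spoon lying on the worktop
Not all that is in view belongs to the job. What is shaped like the guard but brown is not meant. Leave any blue or brown look-alike of the blade alone.

How it is judged:
By the outcome, as a careful person would: the job done as asked, in the order asked, and still so for the second after the job is handed in, with the robot touching nothing.
Of plate_a, plate_b, plate_c, plate_d only 2 to 4 are there at a start; the rules pass over those that are not, and their reading is None.
At some moment in a run one of blade, guard may be knocked a few centimetres aside while the robot is not near it.
It also fails if it takes over 210 s, if anything falls off the work surface, if the arm or the gripper's body presses on something with over 40 N, if the wrist force passes 120 N, or if a joint passes its speed limit or range.

### The arm

A 6-joint arm with a two-finger parallel gripper is mounted at the origin on the work surface. World frame = base frame: x ahead of the robot, y to its left, z up, the work surface at z = 0. Lengths are in m, angles in degrees, forces in N, time in s.
With the tool pointing down it reaches from about 0.4 to 0.825 m from the base axis. Payload 7 kg.
Tool frame: the origin (TCP) lies at the centre of the arm's flange, where the gripper is bolted on; the fingertips stand 178 mm ahead of it and the grasp point (between the pads) lies 159 mm ahead of it; z points along the fingers, y is the line along which they close (so a half turn about z gives the same grasp; the last joint's range is limited). The gripper opens to 88 mm and grips with 3 to 60 N. Pads are 19 mm wide; open, the fingers measure 130 mm over their backs; the gripper's body (78 mm by 193 mm) begins 47 mm behind the grasp point.
Start: joints at [-58.321, 20.546, 0.682, 0, -70.136, -16.507], TCP at [0.177, -0.651, 0.405] pointing down, gripper open.
Joint ranges: [-176.03, 176.03], [-82.01, 121.73], [-58.28, 71.71], [-173.87, 95.51], [-174.79, -0.11], [-173.66, 173.66]. Speed limits (degrees/s): [136.94, 136.94, 172.46, 180, 180, 180].

### API

Orientations are given as [roll, pitch, yaw] about the fixed x, y, z axes, in that order (R = Rz(yaw) Ry(pitch) Rx(roll)).
In Python, from plant import telemetry, snapshot, workorder, nets gives the robot as it stands.
- The arm moves only by the shell command python3 -m creep 'ROWS'. ROWS is JSON, a list that holds one entry, the list of rows, each a list of 5 numbers: the shift along the tool's x, y, z normalised to -1 to 1, where 1 is 0.2 m, then the turn about the tool's z normalised to -1 to 1, where 1 is pi/2 rad, then the opening, from 0 (shut) to 1 (fully open). In form: [[[x, y, z, spin, hand], ...]]. A call has 1 to 8 rows; each row shifts and turns the commanded pose from where the row before left it, along the tool's axes as they then stand; what a row does not reach is not made up. A row lasts 1/12 s, in which the tool goes at most 41.7 mm and 7.16 degrees, less where a joint would pass 70% of its speed; a pose out of reach is approached as far as the arm can. A call with a number of a shift or a turn outside -1 to 1 is refused whole. A call with a gripper value outside its range is refused whole. The fingers move at their own pace and stop on an object; the grip force is fixed at half the most. Time passes only in rows, so rows that do not move let the fingers close. It gives the time, the measured TCP pose, the force, the opening and the grip force at its end, in the units of the state.
- telemetry.get_obs(): the state, without advancing time (a new reading comes with each control period).
- snapshot(name): name is "scene" or "top" or "wrist"; returns a dict with "frame" (400x640x3 uint8, red, green, blue), "fx", "fy", "cx", "cy" (pixels), "rvec" (rotation vector, rad) and "tvec" (3), from world to camera coordinates, as OpenCV has them; the wrist camera has in their place "mount" (4x4, takes a point from camera to tool coordinates, whose origin is the TCP and whose axes are the flange's). Camera axes: x right, y down, z forward; pixel columns grow to the right and rows downward; lengths in m; the calibration is good to about 2 mm. A picture is of the moment at which its call begins: read the wrist's pose just before it. There is no depth.
- workorder.close_job(): hands the job in; it is judged then, once.
Trained networks look in a picture, given as the dict that the camera call returned (one of the last four; its "shot" number tells which), for a name from the list of things; names that differ only in an ending like _2 or _b are one class to them, and where a whole thing is asked for, a point or a joint stands for the part that bears it (a point fixed in the world has none). Each returns a list of dicts, best first, with "confidence" (0 to 1); they miss things now and then, are a little off and sometimes report something else, mostly with a low value. They report only what shows in the picture. A call takes as long as a camera call. They do not tell look-alikes from the thing itself.
- nets.find_in(picture, query): "uv" ([column, row] in pixels, amid what is visible of it).
- nets.masks_of(picture, query): "region" (400x640 bool, what is visible of it) and "uv" ([column, row] in pixels, amid what is visible of it).
- nets.landmark_of(picture, query): "uv" ([column, row] in pixels: a listed point, or the origin of a listed thing).
The state is a dict: "clock": time; "joint_pos": joint angles; "qvel": joint speeds; "tau": joint torques, N m; "tool_pos": TCP position; "orientation": TCP orientation; "force": force on the tool from outside, world axes, zero at the start; "moment": the same for the moment, N m; "opening": finger opening in m; "gripper_force": force on a finger pad.
Only numpy, scipy, OpenCV 4.12 (cv2) and the standard library are available. Lean on these libraries where they do the work, as an engineer would, in place of code of your own. Each camera call takes 0.05 s, during which the arm holds its last target. There are 200 camera calls.

## Working session

There is one attempt and no reset: what is moved stays moved. The work goes in short steps, Python scripts to look and compute and a shell command to move; the robot and the scene stay as the last step left them, time stands still between calls to the robot, and variables do not carry over. Pictures are saved under pics/ and viewed, at most 17 in all, crops included, and the job is handed in when it is done.

```bash
ls; mkdir -p pics
cat > h.py <<'E'
import numpy as np, cv2
from plant import telemetry, snapshot, workorder, nets
from scipy.spatial.transform import Rotation as R
def snap(name):
    o=telemetry.get_obs(); p=snapshot(name)
    if 'mount' in p:
        T=np.eye(4); T[:3,:3]=R.from_euler('xyz',o['orientation'],degrees=True).as_matrix(); T[:3,3]=o['tool_pos']
        W=T@np.array(p['mount'])
    else:
        E=np.eye(4); E[:3,:3]=cv2.Rodrigues(np.array(p['rvec'],float))[0]; E[:3,3]=np.ravel(p['tvec']); W=np.linalg.inv(E)
    p['W']=W; return p
def ray(p,uv):
    d=np.array([(uv[0]-p['cx'])/p['fx'],(uv[1]-p['cy'])/p['fy'],1.]); return p['W'][:3,3],p['W'][:3,:3]@d
def at_z(p,uv,z):
    c,d=ray(p,uv); return c+d*(z-c[2])/d[2]
def proj(p,X):
    E=np.linalg.inv(p['W']); x=E[:3,:3]@np.asarray(X,float)+E[:3,3]
    return np.array([p['fx']*x[0]/x[2]+p['cx'],p['fy']*x[1]/x[2]+p['cy']])
def tri(obs):
    A=np.zeros((3,3));b=np.zeros(3)
    for p,uv in obs:
        c,d=ray(p,uv); d=d/np.linalg.norm(d); M=np.eye(3)-np.outer(d,d); A+=M;b+=M@c
    return np.linalg.solve(A,b)
def save(p,name,box=None,s=1):
    f=p['frame'][:,:,::-1]
    if box: f=f[box[1]:box[3],box[0]:box[2]]
    cv2.imwrite('pics/'+name,cv2.resize(f,None,fx=s,fy=s,interpolation=cv2.INTER_CUBIC))
def rows(dx,dy,dyaw=0): # world shift (tool pointing down) -> tool shift
    o=telemetry.get_obs(); M=R.from_euler('xyz',o['orientation'],degrees=True).as_matrix()
    return M.T@np.array([dx,dy,0])
E
python3 - <<'E'
from h import *
o=telemetry.get_obs(); print(o['clock'],o['tool_pos'],o['orientation'],o['opening'])
for n in ['scene','top']:
    p=snap(n); save(p,n+'0.png',None,1.25); print(n,p['W'].round(3).tolist(),p['fx'],p['cx'],p['cy'])
    for q in ['rail','rack','slicer','blade','guard','peg0','peg1','peg2','peg3','plate_a','plate_a_eye']:
        for f in ([nets.landmark_of] if q!='blade' and q!='guard' else [nets.landmark_of,nets.find_in]):
            print(q,[(np.round(d['uv'],1).tolist(),round(d['confidence'],2)) for d in f(p,q)])
E
```

```text
pics
0.0 [ 0.17659085 -0.65129843  0.40373597] [ 1.79905643e+02 -9.07033473e-03 -1.64836359e+02] 0.08763595694927563
scene [[-0.755, 0.433, -0.493, 1.373], [0.656, 0.497, -0.568, 0.957], [-0.001, -0.752, -0.659, 1.272], [0.0, 0.0, 0.0, 1.0]] 510.27034969565227 327.34871779343604 201.99689724026908
rail []
rack []
slicer [([311.2, 216.1], 0.88)]
blade [([286.6, 154.6], 0.67), ([290.1, 173.2], 0.66), ([328.7, 165.9], 0.63), ([445.5, 257.2], 0.54)]
blade [([327.4, 166.7], 0.72), ([289.3, 174.1], 0.64), ([284.6, 152.7], 0.52)]
guard [([254.3, 164.8], 0.62), ([252.4, 191.4], 0.59), ([213.6, 199.0], 0.52)]
guard [([255.4, 189.0], 0.6), ([216.8, 196.6], 0.6), ([255.2, 162.6], 0.53)]
peg0 [([389.5, 264.7], 0.86), ([368.2, 247.9], 0.77), ([331.8, 216.7], 0.67), ([347.2, 234.1], 0.67), ([404.9, 250.1], 0.57), ([269.6, 259.0], 0.33)]
peg1 [([389.5, 264.7], 0.86), ([368.2, 247.9], 0.77), ([331.8, 216.7], 0.67), ([347.2, 234.1], 0.67), ([404.9, 250.1], 0.57), ([269.6, 259.0], 0.33)]
peg2 [([389.5, 264.7], 0.86), ([368.2, 247.9], 0.77), ([331.8, 216.7], 0.67), ([347.2, 234.1], 0.67), ([404.9, 250.
[... 804 characters left out ...]
([431.6, 176.5], 0.93), ([469.9, 205.1], 0.82), ([453.2, 138.6], 0.55)]
guard [([430.3, 176.4], 0.89), ([469.4, 204.7], 0.85), ([451.7, 139.4], 0.58)]
peg0 [([294.7, 168.4], 0.95), ([199.4, 163.3], 0.95), ([232.6, 167.9], 0.74), ([263.7, 163.5], 0.65)]
peg1 [([294.7, 168.4], 0.95), ([199.4, 163.3], 0.95), ([232.6, 167.9], 0.74), ([263.7, 163.5], 0.65)]
peg2 [([294.7, 168.4], 0.95), ([199.4, 163.3], 0.95), ([232.6, 167.9], 0.74), ([263.7, 163.5], 0.65)]
peg3 [([294.7, 168.4], 0.95), ([199.4, 163.3], 0.95), ([232.6, 167.9], 0.74), ([263.7, 163.5], 0.65)]
plate_a [([288.0, 219.0], 0.47), ([232.8, 214.9], 0.46), ([329.7, 126.7], 0.44)]
plate_a_eye [([223.9, 216.1], 0.75), ([205.4, 252.9], 0.33)]
```

View pics/scene0.png

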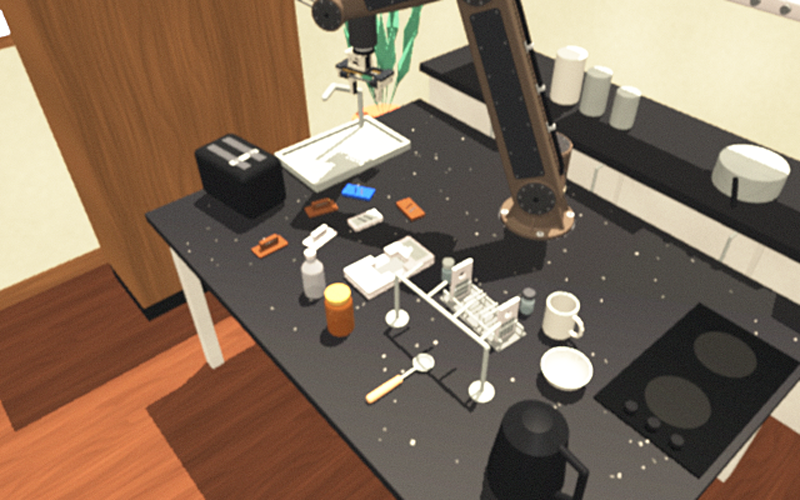

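View pics/top0.png

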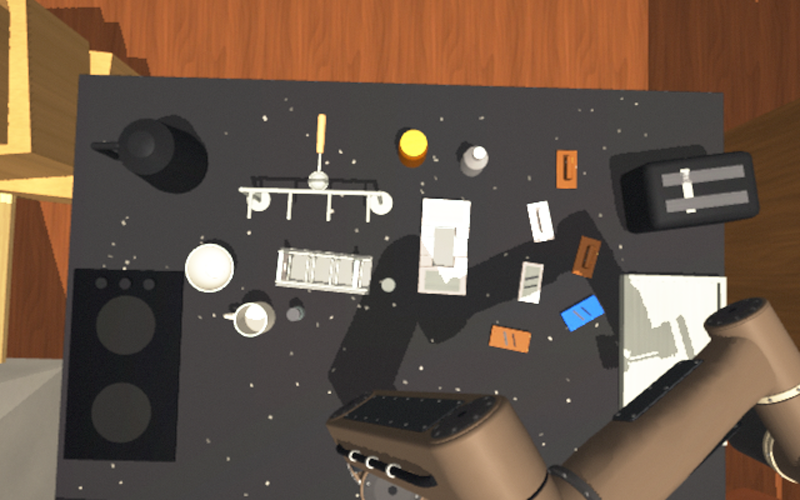

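The scene view shows the white blade at about (365,220), the white guard at (320,237), two plates in the rack's end slots, and a blue and several brown look-alikes. In the top view the blade is at (530,282), the guard at (540,221), the slicer pocket at (444,245) and the rack at (324,270). The rail bar runs along row ~190 with pegs at columns 250, 290, 328 and 367.

Run:
```python
from h import *
p=snap('top'); s=snap('scene')
for n,u,z in [('blade',(424,225.6),.014),('guard',(432,177),.01),('slicer',(355,196.5),.03),('rack',(259,216),.0),('barL',(193,152),.17),('barR',(313,155),.17)]:
    print(n,at_z(p,u,z).round(3))
for u,v in [((294.7,168.4),(331.8,216.7)),((263.7,163.5),(347.2,234.1)),((232.6,167.9),(368.2,247.9)),((199.4,163.3),(389.5,264.7))]:
    print('peg',tri([(p,u),(s,v)]).round(3),at_z(p,u,.176).round(3))
print(snapshot('wrist')['mount'], snapshot('wrist')['fx'])
p=snap('wrist'); 
M=p['W']; print(M.round(3))
```

```text
blade [ 0.438 -0.34   0.014]
guard [ 0.595 -0.364  0.01 ]
slicer [ 0.524 -0.115  0.03 ]
rack [0.455 0.191 0.   ]
barL [0.631 0.365 0.17 ]
barR [0.632 0.02  0.17 ]
peg [0.59  0.073 0.175] [0.591 0.071 0.176]
peg [0.603 0.161 0.172] [0.603 0.16  0.176]
peg [0.591 0.247 0.171] [0.588 0.249 0.176]
peg [0.6   0.34  0.182] [0.598 0.344 0.176]
[[-1.25217815e-03 -9.68761710e-01 -2.47990283e-01  6.65725191e-02]
 [ 9.99998976e-01 -1.38484826e-03  3.60542749e-04  8.39013726e-05]
 [-6.92708922e-04 -2.47989578e-01  9.68762453e-01  2.00014699e-02]
 [ 0.00000000e+00  0.00000000e+00  0.00000000e+00  1.00000000e+00]] 294.7857864889176
[[-0.261  0.935  0.239  0.112]
 [ 0.965  0.252  0.065 -0.669]
 [ 0.001  0.248 -0.969  0.385]
 [ 0.     0.     0.     1.   ]]
```

```bash
python3 -m creep '[[[-0.168,0.118,0,0,1],[-0.168,0.118,0,0,1],[-0.168,0.118,0,0,1],[-0.168,0.118,0,0,1],[-0.168,0.118,0,0,1],[-0.168,0.118,0,0,1],[-0.168,0.118,0,0,1],[-0.168,0.118,0,0,1]]]'; python3 -m creep '[[[-0.168,0.118,0,0,1],[-0.168,0.118,0,0,1],[-0.168,0.118,0,0,1],[-0.168,0.118,0,0,1],[0,0,0,0.079,1],[0,0,0,0.079,1],[0,0,0,0,1],[0,0,0,0,1]]]'
python3 - <<'E'
from h import *
p=snap('wrist'); save(p,'w1.png',None,1.25)
np.save('w1.npy',p['W'])
for q in ['slicer','blade','guard']:
    for z,d in [(0.0,x) for x in nets.landmark_of(p,q)]: print(q,np.round(d['uv'],1),round(d['confidence'],2),at_z(p,d['uv'],z).round(3))
E
```

```text
clock: 2.32
tool_pos: [0.3875, -0.3972, 0.405]
orientation: [-180.0, 0.0, -164.8]
force: [-0.1, -0.6, 0.2]
opening: 0.0876
gripper_force: 0.0
clock: 2.98
tool_pos: [0.4917, -0.2725, 0.4047]
orientation: [-180.0, 0.0, -178.8]
force: [0.2, 0.1, -0.1]
opening: 0.0875
gripper_force: 0.0
blade [156.   62.2] 0.88 [ 0.357 -0.473  0.   ]
blade [269.6 127.6] 0.73 [ 0.431 -0.338  0.   ]
blade [307.1   0. ] 0.71 [ 0.288 -0.292  0.   ]
guard [161.  180.9] 0.92 [ 0.503 -0.484  0.   ]
guard [252.8 249. ] 0.58 [ 0.598 -0.366  0.   ]
```

View pics/w1.png

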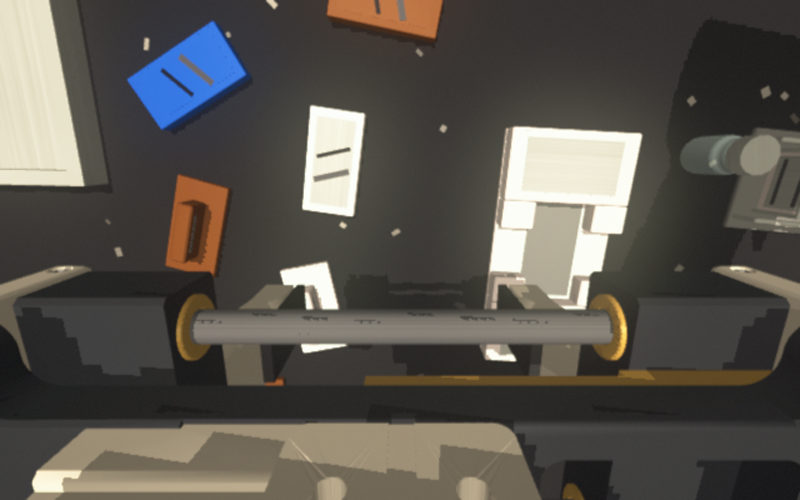

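The wrist view shows the white blade whole at (334,160), the guard half hidden at (315,300) and the slicer at (560,240). Only the upper half of the picture is clear of the gripper.

```bash
cat >> h.py <<'E'
def rect(p,region,z):
    """outline on plane z -> centre, dims(long,short), yaw of long side"""
    c=max(cv2.findContours(region.astype(np.uint8),cv2.RETR_EXTERNAL,cv2.CHAIN_APPROX_NONE)[0],key=cv2.contourArea)[:,0,:]
    P=np.array([at_z(p,u,z)[:2] for u in c])
    (cx,cy),(w,h),a=cv2.minAreaRect((P*1000).astype(np.float32))
    if w<h: w,h,a=h,w,a+90
    return np.round([cx,cy,w,h,(a+90)%180-90],1)
def comp(p,uv,thr=110):
    """connected white-ish area round uv"""
    f=p['frame'].astype(int); m=((f.min(2)>thr)).astype(np.uint8)
    m=cv2.morphologyEx(m,cv2.MORPH_CLOSE,np.ones((5,5),np.uint8))
    n,l=cv2.connectedComponents(m); return l==l[int(uv[1]),int(uv[0])]
E
python3 - <<'E'
from h import *
p=snap('wrist')
for t in (70,110,150,190): 
    r=comp(p,(258,118),t); print(t,r.sum(),rect(p,r,.014),rect(p,r,.0))
for d in nets.masks_of(p,'blade'): print(d['uv'],d['confidence'],rect(p,d['region'],.014))
E
```

```text
70 3979 [ 440.  -339.9  116.1   60.5   -5.9] [ 440.6 -342.4  120.5   62.8   -5.9]
110 3674 [ 433.7 -340.8  100.7   53.4   -7.2] [ 434.  -343.3  104.5   55.4   -7.2]
150 3570 [ 433.7 -340.7  100.    52.1   -7.2] [ 434.  -343.2  103.8   54.1   -7.2]
190 3329 [ 433.8 -341.    99.1   51.2   -7.2] [ 434.1 -343.5  102.9   53.2   -7.2]
[149.5, 61.5] 0.96 [ 359.9 -472.2  103.3   57.4  -58.9]
[269.6, 127.7] 0.77 [ 434.  -340.7   99.6   54.1   -7. ]
[311.0, 10.0] 0.6 [ 309.3 -290.9  103.6   34.   -89. ]
```

```bash
cat >> h.py <<'E'
def to(x,y,z=None,yaw=None):
    """print units needed: shift in present tool axes, spin"""
    o=telemetry.get_obs(); M=R.from_euler('xyz',o['orientation'],degrees=True).as_matrix(); t=o['tool_pos']
    s=M.T@(np.array([x,y,t[2] if z is None else z])-t)/.2
    sp=0
    if yaw is not None: sp=-((yaw-o['orientation'][2]+90)%180-90)/90
    print('shift',s.round(3),'spin',round(sp,3),'force',np.round(o['force'],1),'z',round(t[2],4),'open',round(o['opening'],4),'J6',round(o['joint_pos'][5]),'t',round(o['clock'],1))
E
python3 -m creep '[[[0.1,-0.112,0,0,1],[0.1,-0.112,0,0,1],[0.1,-0.112,0,0,1],[0,0,0.1,0.047,1],[0,0,0.15,0.047,1],[0,0,0.15,0,1],[0,0,0.15,0,1],[0,0,0.15,0,1]]]'; python3 -c "
from h import *; to(.4337,-.3407,.182,-7.2)"
```

```text
clock: 3.95
tool_pos: [0.4323, -0.3412, 0.2638]
orientation: [-180.0, 0.1, 172.5]
force: [0.8, -0.8, -0.8]
opening: 0.0879
gripper_force: 0.0
shift [-0.006  0.003  0.409] spin -0.003 force [ 0.8 -0.8 -0.8] z 0.2638 open 0.0879 J6 -80 t 4.0
```

```bash
python3 -m creep '[[[-0.006,0.003,0.13,0,1],[0,0,0.13,0,1],[0,0,0.1,0,1],[0,0,0.05,0,1],[0,0,0,0,0],[0,0,0,0,0],[0,0,0,0,0],[0,0,0,0,0]]]'; python3 -m creep '[[[0,0,0,0,0],[0,0,0,0,0],[0,0,0,0,0],[0,0,0,0,0]]]'
```

```text
clock: 4.62
tool_pos: [0.4347, -0.3406, 0.1842]
orientation: [-180.0, 0.1, 172.5]
force: [0.5, -0.1, 0.5]
opening: 0.0663
gripper_force: 0.0
clock: 4.95
tool_pos: [0.4344, -0.3404, 0.1836]
orientation: [-180.0, 0.1, 172.5]
force: [-0.7, 1.9, 6.5]
opening: 0.0511
gripper_force: 30.0
```

```bash
python3 -m creep '[[[0,0,-0.05,0,0],[0,0,-0.15,0,0],[0,0,-0.2,0,0],[0,0,-0.2,0,0],[0,0,-0.2,0,0],[0,0,-0.2,0,0],[0,0,-0.15,0,0],[-0.1,0.16,0,0,0]]]'; python3 -m creep '[[[-0.1,0.16,0,0,0],[-0.1,0.16,0,0,0],[-0.1,0.16,0,0,0],[-0.1,0.16,0,0,0],[-0.1,0.16,0,0,0],[-0.1,0.16,0,0,0],[-0.07,0.12,0,0,0],[0,0,0,0.079,0]]]';  python3 -m creep '[[[0,0,0,0,0],[0,0,0,0,0]]]'
python3 - <<'E'
from h import *
p=snap('wrist'); save(p,'w2.png',None,1.25)
for q in ['slicer','guard']:
    for d in nets.landmark_of(p,q): print(q,np.round(d['uv'],1),round(d['confidence'],2),at_z(p,d['uv'],0).round(3))
    for d in nets.masks_of(p,q): print(q,np.round(d['uv'],1),d['confidence'],rect(p,d['region'],.03))
E
```

```text
clock: 5.62
tool_pos: [0.4566, -0.3142, 0.4211]
orientation: [-179.8, 0.6, 172.3]
force: [2.3, -0.8, -0.5]
opening: 0.0517
gripper_force: 30.0
clock: 6.28
tool_pos: [0.6215, -0.1108, 0.4124]
orientation: [180.0, -0.0, 165.7]
force: [-0.0, -1.3, -1.8]
opening: 0.0512
gripper_force: 30.0
clock: 6.45
tool_pos: [0.6188, -0.1144, 0.4128]
orientation: [-180.0, -0.0, 165.6]
force: [-0.0, -0.1, -0.7]
opening: 0.0512
gripper_force: 30.0
slicer [300.3  96.8] 0.83 [ 0.516 -0.114  0.   ]
slicer [295.2  74.1] 0.83 [ 503.4 -114.7  200.4  121.1   -2.2]
guard [137.4 204.3] 0.85 [ 0.595 -0.37   0.   ]
guard [ 27.4 160.6] 0.7 [ 0.502 -0.487  0.   ]
guard [401.7 248.8] 0.26 [ 0.752 -0.028  0.   ]
guard [ 24.2 161.2] 0.93 [ 504.9 -466.    93.4   66.5  -14.7]
guard [131.7 195.4] 0.67 [ 581.9 -351.7   78.    57.2   10.4]
```

View pics/w2.png

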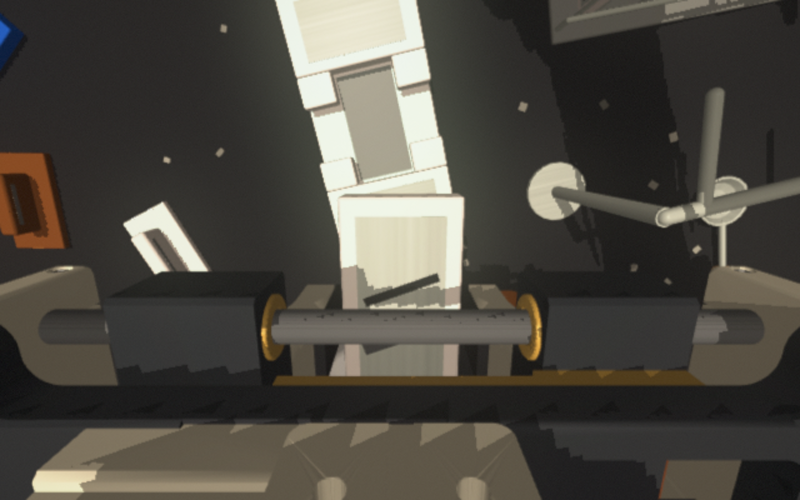

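The view shows the slicer's grey pocket floor with corners near (333,78), (393,65), (412,170) and (357,182), the blade in the gripper at (400,280) and the guard at (165,240).

Run:
```python
from h import *
p=snap('wrist'); f=p['frame']; print(f[100,300],f[100,260],f[60,300],f[80,335],f[75,330])
print([int(f[100,c].min()) for c in range(240,360,3)])
print([int(f[r,300].min()) for r in range(30,160,3)])
g=f.min(2).astype(int)
for lo,hi in [(100,200),(110,190),(120,180)]:
    m=((g>lo)&(g<hi)).astype(np.uint8); m=cv2.morphologyEx(m,cv2.MORPH_OPEN,np.ones((3,3),np.uint8))
    n,l=cv2.connectedComponents(m); r=l==l[100,300]; print(r.sum(),rect(p,r,.008))
# slicer sides
for t in (200,225): 
    r=comp(p,(262,100),t); print(r.sum(),rect(p,r,.03))
```

```text
[171 165 146] [239 245 233] [173 167 148] [239 245 232] [210 210 188]
[60, 59, 61, 62, 207, 232, 233, 233, 233, 234, 233, 233, 233, 162, 146, 147, 147, 146, 146, 147, 146, 146, 147, 147, 146, 146, 146, 147, 231, 233, 232, 232, 231, 231, 231, 232, 231, 70, 63, 63]
[208, 210, 213, 235, 235, 221, 99, 122, 118, 115, 148, 148, 150, 150, 148, 149, 148, 148, 147, 149, 148, 146, 146, 147, 147, 147, 145, 146, 146, 146, 145, 146, 145, 144, 144, 145, 143, 179, 172, 234, 233, 194, 121, 224]
4127 [ 518.5 -128.9  107.9   86.9   -1.8]
3753 [ 521.3 -130.4  100.5   83.6   -2. ]
3565 [ 520.6 -130.2   95.5   82.6   -1.8]
13636 [ 549.5 -113.6  289.   131.2   -3.6]
5939 [ 593.3 -115.2  195.3  127.    -5.6]
```

```bash
cat >> h.py <<'E'
def rectify(p,x0,x1,y0,y1,z,name,k=4):
    """metric top view: columns = -y, rows = -x, k px per mm"""
    W=[(x1,y1),(x1,y0),(x0,y0),(x0,y1)]
    src=np.float32([proj(p,(a,b,z)) for a,b in W])
    w,h=int((y1-y0)*1000*k),int((x1-x0)*1000*k)
    H=cv2.getPerspectiveTransform(src,np.float32([(0,0),(w,0),(w,h),(0,h)]))
    g=cv2.warpPerspective(p['frame'],H,(w,h),flags=cv2.INTER_CUBIC)
    cv2.imwrite('pics/'+name,g[:,:,::-1]); return g
E
python3 - <<'E'
from h import *
p=snap('wrist')
g=rectify(p,.44,.59,-.19,-.04,.03,'r1.png',4)
E
```

```text
(no output)
```

View pics/r1.png

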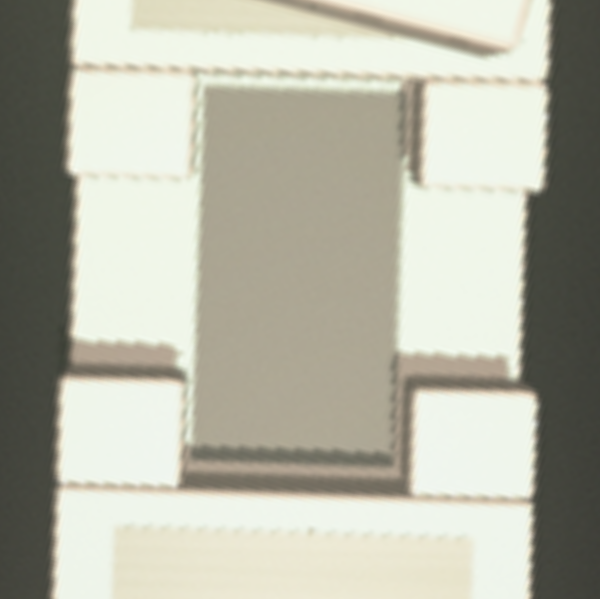

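Rectified view (4 px/mm): pocket inner edges at rows 76 and 492 and columns 186 and 414, tilted about 1.9°. That puts the pocket centre at (0.519, -0.115) with yaw -1.9°.

```bash
python3 -m creep '[[[0,0,0,-0.07,0],[0,0,0,-0.07,0],[0,0,0,0,0]]]'; python3 -c "
from h import *; to(.519,-.1151,.215,178.1)"
```

```text
clock: 7.05
tool_pos: [0.619, -0.115, 0.4128]
orientation: [-180.0, 0.0, 178.3]
force: [-0.1, -0.2, -1.1]
opening: 0.0516
gripper_force: 30.0
shift [ 0.5   -0.016  0.989] spin 0.002 force [-0.1 -0.2 -1.1] z 0.4128 open 0.0516 J6 -99 t 7.0
```

```bash
python3 -m creep '[[[0.125,-0.004,0.12,0,0],[0.125,-0.004,0.13,0,0],[0.125,-0.004,0.13,0,0],[0.125,-0.004,0.13,0,0],[0,0,0.15,0,0],[0,0,0.13,0,0],[0,0,0.1,0,0],[0,0,0.05,0,0]]]'; python3 -m creep '[[[0,0,0.02,0,0],[0,0,0.0,0,0]]]'; python3 -c "
from h import *; to(.519,-.1151,.192,178.1)"
```

```text
clock: 7.72
tool_pos: [0.5181, -0.1145, 0.2225]
orientation: [-180.0, -0.2, 177.8]
force: [-0.8, 0.6, -0.7]
opening: 0.0515
gripper_force: 30.0
clock: 7.88
tool_pos: [0.5192, -0.1144, 0.2203]
orientation: [-180.0, -0.1, 177.9]
force: [0.8, 0.9, -1.2]
opening: 0.0515
gripper_force: 30.0
shift [ 0.001 -0.004  0.142] spin -0.002 force [ 0.8  0.9 -1.2] z 0.2203 open 0.0515 J6 -101 t 7.9
```

```bash
python3 -m creep '[[[0,-0.003,0.04,0,0],[0,0,0.03,0,0],[0,0,0.025,0,0],[0,0,0.02,0,0],[0,0,0.01,0,0],[0,0,0,0,0]]]';  python3 -m creep '[[[0,0,0.01,0,0],[0,0,0.005,0,0],[0,0,0,0,0]]]'
```

```text
clock: 8.38
tool_pos: [0.5189, -0.1149, 0.1953]
orientation: [-180.0, -0.0, 178.0]
force: [0.6, -0.4, -1.2]
opening: 0.0516
gripper_force: 30.0
clock: 8.63
tool_pos: [0.5191, -0.1149, 0.1926]
orientation: [180.0, -0.0, 178.0]
force: [0.5, -0.4, -1.0]
opening: 0.0517
gripper_force: 30.0
```

```bash
python3 -m creep '[[[0,0,0.005,0,0],[0,0,0.005,0,0],[0,0,0,0,0],[0,0,0,0,0.3],[0,0,0,0,0.8],[0,0,0,0,0.8],[0,0,0,0,0.8],[0,0,0,0,0.8]]]';  python3 -m creep '[[[0,0,-0.05,0,0.9],[0,0,-0.15,0,1],[0,0,-0.2,0,1],[0,0,-0.2,0,1],[0,0,-0.2,0,1],[-0.1,0,-0.2,0,1],[-0.2,0,-0.1,0,1],[-0.2,0,0,0,1]]]'; python3 -m creep '[[[0,0,0,0,1],[0,0,0,0,1]]]'
python3 - <<'E'
from h import *
p=snap('wrist'); save(p,'w3.png',None,1.25)
print(rectify(p,.44,.59,-.19,-.04,.022,'r3.png',4).shape)
for d in nets.masks_of(p,'guard'): print(np.round(d['uv'],1),d['confidence'],rect(p,d['region'],.008))
for d in nets.masks_of(p,'blade'): print(np.round(d['uv'],1),d['confidence'],rect(p,d['region'],.022))
E
```

```text
clock: 9.3
tool_pos: [0.5191, -0.1149, 0.1906]
orientation: [180.0, 0.0, 178.0]
force: [-0.1, 0.1, 0.5]
opening: 0.0688
gripper_force: 0.0
clock: 9.97
tool_pos: [0.6157, -0.1186, 0.4152]
orientation: [180.0, 0.7, 178.0]
force: [1.6, 0.3, 0.5]
opening: 0.0874
gripper_force: 0.0
clock: 10.13
tool_pos: [0.6161, -0.1183, 0.4059]
orientation: [-180.0, -0.1, 178.0]
force: [-0.8, -0.0, -0.7]
opening: 0.0876
gripper_force: 0.0
(599, 600, 3)
[20.5 94.3] 0.95 [ 504.7 -479.4  100.5   51.2  -15.2]
[125.5 164.9] 0.76 [ 591.3 -364.2   99.8   58.1   11. ]
[565.9 208.2] 0.24 [670.4 198.9  20.1  14.6  -8.7]
[321.3  95.4] 0.73 [ 518.7 -114.3   98.8   52.7   -1.9]
```

View pics/w3.png

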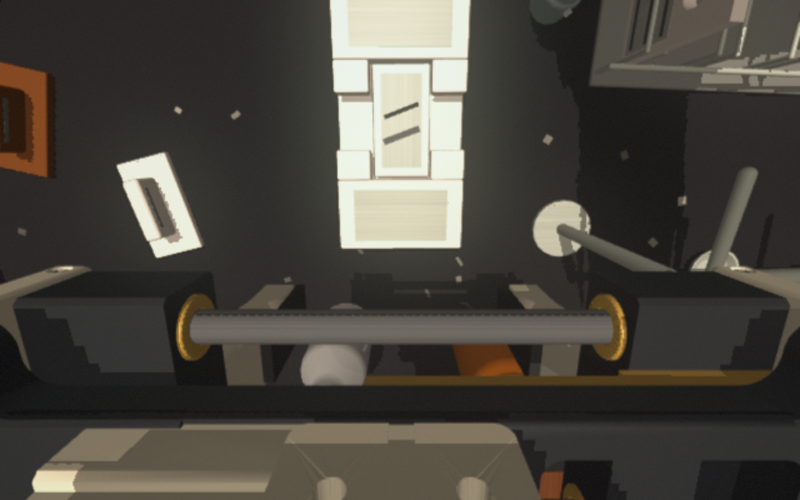

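The blade sits flat in the pocket at (400,120), measured at (0.5187, -0.1143) with yaw -1.9°. The white guard is in full view at (160,205).

```bash
python3 -m creep '[[[-0.045,-0.203,0,0,1],[-0.045,-0.203,0,0,1],[-0.045,-0.203,0,0,1],[-0.045,-0.203,0,0,1],[-0.045,-0.203,0,0,1],[-0.045,-0.203,0,0,1],[0,0,0,0,1],[0,0,0,0,1]]]'
python3 - <<'E'
from h import *
p=snap('wrist'); 
for d in nets.masks_of(p,'guard'): print(np.round(d['uv'],1),d['confidence'],rect(p,d['region'],.008))
u=proj(p,(.592,-.364,.036)); print(u)
for t in (130,170): 
  r=comp(p,u,t); print(r.sum(), rect(p,r,.008))
g=rectify(p,.52,.67,-.44,-.29,.008,'r4.png',4)
to(.592,-.364,.4,11)
E
```

```text
clock: 10.95
tool_pos: [0.6591, -0.3659, 0.4058]
orientation: [180.0, -0.1, 177.8]
force: [-0.1, 0.3, -0.3]
opening: 0.088
gripper_force: 0.0
[319.  122.8] 0.95 [ 591.8 -366.   101.4   53.5   12.5]
[274.4 220.9] 0.61 [ 716.3 -431.8   73.5   52.4   -0. ]
[214.1  46.6] 0.61 [ 504.3 -484.8  101.2   54.7  -15.3]
[319.78264181 123.85422593]
3537 [ 591.6 -365.8  100.3   52.5   12. ]
3439 [ 591.7 -365.9   99.5   51.5   12. ]
shift [ 0.337 -0.015  0.034] spin -0.145 force [ 0.7  1.  -0. ] z 0.4069 open 0.0875 J6 -78 t 11.1
```

View pics/r4.png

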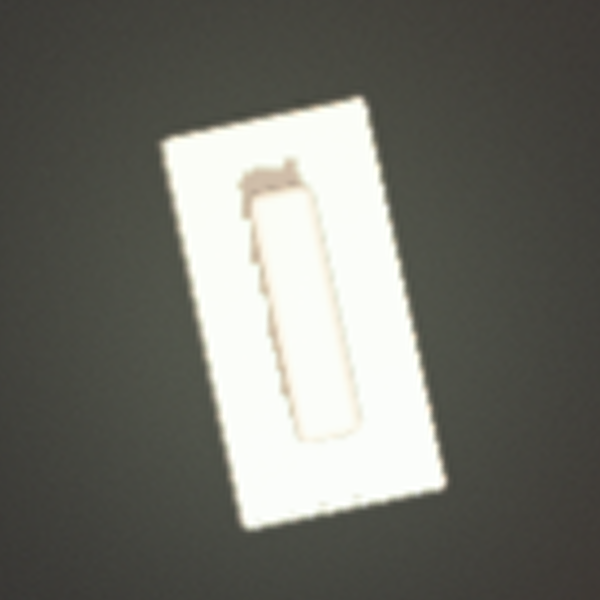

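The rectified view shows the guard squarely at centre (305,312), i.e. (0.5917, -0.366) with yaw 12°, grip up.

```bash
python3 -m creep '[[[0.168,-0.007,0,0,1],[0.168,-0.006,0,0,1],[0,0,0.1,-0.079,1],[0,0,0.15,-0.079,1],[0,0,0.2,0,1],[0,0,0.2,0,1],[0,0,0.1,0,1],[0,0,0.05,0,1]]]'; python3 -c "
from h import *; to(.5917,-.3659,.189,12)"
```

```text
clock: 11.72
tool_pos: [0.5918, -0.3617, 0.2437]
orientation: [179.8, -0.2, -167.7]
force: [-0.2, -0.0, -0.1]
opening: 0.0875
gripper_force: 0.0
shift [ 0.004 -0.021  0.273] spin 0.003 force [-0.2 -0.  -0.1] z 0.2437 open 0.0875 J6 -62 t 11.7
```

```bash
python3 -m creep '[[[0.004,-0.021,0.08,0,1],[0,0,0.08,0,1],[0,0,0.06,0,0.7],[0,0,0.04,0,0.4],[0,0,0,0,0],[0,0,0,0,0],[0,0,0,0,0],[0,0,0,0,0]]]'; python3 -m creep '[[[0,0,0,0,0],[0,0,0,0,0],[0,0,0,0,0],[0,0,0,0,0]]]'; python3 -c "
from h import *; to(.5917,-.3659,.189,12)"
```

```text
clock: 12.38
tool_pos: [0.5936, -0.3682, 0.1959]
orientation: [-179.9, 0.1, -167.8]
force: [0.6, 0.1, 0.4]
opening: 0.0528
gripper_force: 0.0
clock: 12.72
tool_pos: [0.5932, -0.3682, 0.1948]
orientation: [-180.0, 0.0, -167.8]
force: [-0.6, 0.2, -0.2]
opening: 0.0266
gripper_force: 0.0
shift [0.005 0.013 0.029] spin 0.002 force [-0.6  0.2 -0.2] z 0.1948 open 0.0266 J6 -62 t 12.7
```

```bash
python3 -m creep '[[[0.005,0.013,0.01,0,0],[0,0,0,0,0],[0,0,0,0,0],[0,0,0,0,0]]]'; python3 -m creep '[[[0,0,-0.05,0,0],[0,0,-0.15,0,0],[0,0,-0.2,0,0],[0,0,-0.2,0,0],[0,0,-0.2,0,0],[0,0,-0.1,0.079,0],[0,0,0,0.079,0],[0,0,0,0,0]]]';python3 -c "
from h import *; to(.519,-.1149,None,178.1)"
```

```text
clock: 13.05
tool_pos: [0.5915, -0.3657, 0.1923]
orientation: [180.0, -0.0, -167.8]
force: [-0.1, -0.3, -0.4]
opening: 0.016
gripper_force: 30.0
clock: 13.72
tool_pos: [0.5916, -0.3658, 0.3757]
orientation: [-179.9, 0.2, 177.6]
force: [-0.6, 0.1, -2.0]
opening: 0.0154
gripper_force: 30.0
shift [ 0.414  1.239 -0.003] spin -0.005 force [-0.6  0.1 -2. ] z 0.3757 open 0.0154 J6 -77 t 13.7
```

```bash
python3 -m creep '[[[0.059,0.177,0,0,0],[0.059,0.177,0,0,0],[0.059,0.177,0,0,0],[0.059,0.177,0,0,0],[0.059,0.177,0,0,0],[0.059,0.177,0,0,0],[0.059,0.177,0,0,0],[0,0,0,-0.005,0]]]'; python3 -m creep '[[[0,0,0.1,0,0],[0,0,0.15,0,0],[0,0,0.15,0,0],[0,0,0.15,0,0],[0,0,0.1,0,0],[0,0,0,0,0]]]';python3 -c "
from h import *; to(.519,-.1149,.2143,178.1)"
```

```text
clock: 14.38
tool_pos: [0.5157, -0.1111, 0.3723]
orientation: [179.9, -0.1, 178.9]
force: [-1.1, -1.2, -0.9]
opening: 0.0157
gripper_force: 30.0
clock: 14.88
tool_pos: [0.5155, -0.1154, 0.238]
orientation: [-180.0, -0.5, 178.6]
force: [-0.7, -0.2, -1.2]
opening: 0.0155
gripper_force: 30.0
shift [-0.018  0.003  0.118] spin 0.006 force [-0.7 -0.2 -1.2] z 0.238 open 0.0155 J6 -100 t 14.9
```

```bash
python3 -m creep '[[[-0.018,0.003,0,0.006,0],[0,0,0,0,0],[0,0,0,0,0]]]';python3 -c "
from h import *; to(.519,-.1149,.2143,178.1)"
```

```text
clock: 15.13
tool_pos: [0.5224, -0.1147, 0.2441]
orientation: [180.0, 0.1, 178.0]
force: [-0.0, -0.2, 0.4]
opening: 0.0159
gripper_force: 30.0
shift [ 0.017 -0.002  0.149] spin -0.002 force [-0.  -0.2  0.4] z 0.2441 open 0.0159 J6 -101 t 15.1
```

```bash
python3 -m creep '[[[0.017,-0.002,0.05,0,0],[0,0,0.03,0,0],[0,0,0,0,0],[0,0,0,0,0],[0,0,0,0,0]]]';python3 -c "
from h import *; to(.519,-.1149,.2143,178.1)"
```

```text
clock: 15.55
tool_pos: [0.5183, -0.115, 0.2272]
orientation: [180.0, 0.1, 177.9]
force: [0.2, 0.2, -1.2]
opening: 0.0158
gripper_force: 30.0
shift [-0.003  0.001  0.065] spin -0.002 force [ 0.2  0.2 -1.2] z 0.2272 open 0.0158 J6 -101 t 15.6
```

```bash
python3 -m creep '[[[-0.002,0,0.015,0,0],[0,0,0.015,0,0],[0,0,0.015,0,0],[0,0,0.01,0,0],[0,0,0.005,0,0],[0,0,0,0,0],[0,0,0,0,0]]]'
```

```text
clock: 16.13
tool_pos: [0.5184, -0.115, 0.2145]
orientation: [-180.0, -0.0, 177.9]
force: [-0.2, 0.2, -1.6]
opening: 0.0156
gripper_force: 30.0
```

```bash
python3 -m creep '[[[0,0,0.004,0,0],[0,0,0,0,0],[0,0,0,0,0.5],[0,0,0,0,0.5],[0,0,0,0,0.5],[0,0,0,0,0.5],[0,0,-0.05,0,0.5],[0,0,-0.15,0,1]]]'; python3 -m creep '[[[0,0,-0.2,0,1],[0,0,-0.2,0,1],[0,0,-0.2,0,1],[-0.1,0,-0.2,0,1],[-0.2,0,-0.1,0,1],[-0.2,0,0,0,1],[0,0,0,0,1],[0,0,0,0,1]]]'
python3 - <<'E'
from h import *
p=snap('wrist')
g=rectify(p,.44,.59,-.19,-.04,.03,'r5.png',3)
for d in nets.masks_of(p,'guard'): print(np.round(d['uv'],1),d['confidence'],rect(p,d['region'],.03))
to(.66,.2,.43,178)
E
```

```text
clock: 16.8
tool_pos: [0.5169, -0.1151, 0.2511]
orientation: [-180.0, -0.4, 177.8]
force: [0.3, -0.4, -0.6]
opening: 0.0461
gripper_force: 0.0
clock: 17.47
tool_pos: [0.6155, -0.1185, 0.4289]
orientation: [180.0, -0.1, 177.9]
force: [-1.0, 0.2, -0.1]
opening: 0.0873
gripper_force: 0.0
[318.6  99.3] 0.93 [ 518.8 -115.3   98.4   52.5   -2.2]
[33.2 97.4] 0.55 [ 505.2 -466.9   96.5   64.   -15.8]
shift [-0.172  1.6   -0.003] spin -0.001 force [-0.4 -0.5  0.2] z 0.4294 open 0.0875 J6 -99 t 17.6
```

View pics/r5.png

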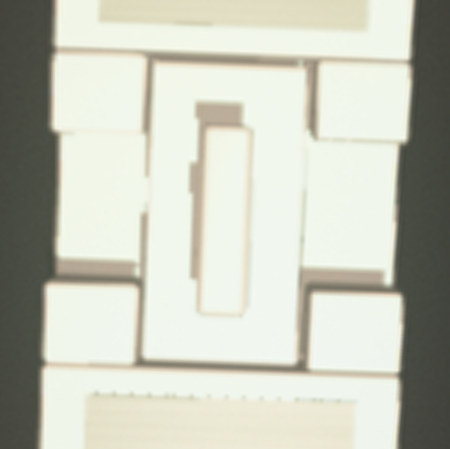

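The guard sits flat and square in the pocket, centred at about (225,210), with its grip up. Next are the rack and the rail.

```bash
python3 -m creep '[[[-0.022,0.2,0,0,1],[-0.022,0.2,0,0,1],[-0.022,0.2,0,0,1],[-0.022,0.2,0,0,1],[-0.022,0.2,0,0,1],[-0.022,0.2,0,0,1],[-0.022,0.2,0,0,1],[-0.022,0.2,0,0,1]]]'; python3 -m creep '[[[0,0,0,0,1],[0,0,0,0,1],[0,0,0,0,1]]]'
python3 - <<'E'
from h import *
p=snap('wrist'); save(p,'w6.png',None,1.25); t=snap('top'); save(t,'t6.png',(150,130,330,260),4)
for n,q in [('w',p),('t',t)]:
  for k in ['peg0','plate_a','plate_a_eye','rack','rail']:
    for d in nets.landmark_of(q,k): print(n,k,np.round(d['uv'],1),round(d['confidence'],2),at_z(q,d['uv'],dict(peg0=.176,plate_a=.006,plate_a_eye=.09).get(k,0)).round(3))
E
```

```text
clock: 18.23
tool_pos: [0.6599, 0.2014, 0.4309]
orientation: [180.0, 0.0, 177.9]
force: [1.6, -0.5, -0.1]
opening: 0.0877
gripper_force: 0.0
clock: 18.48
tool_pos: [0.6603, 0.1999, 0.4301]
orientation: [-180.0, -0.0, 177.9]
force: [-0.9, -0.7, -0.1]
opening: 0.0876
gripper_force: 0.0
w peg0 [504.8 117.5] 0.9 [0.594 0.343 0.176]
w peg0 [387.6 121.4] 0.79 [0.594 0.254 0.176]
w peg0 [152.3 126.7] 0.74 [0.591 0.073 0.176]
w peg0 [266.9 123.7] 0.73 [0.592 0.161 0.176]
w plate_a [383.3   2.9] 0.83 [0.455 0.283 0.006]
w plate_a_eye [59.9 68.6] 0.16 [ 0.53  -0.058  0.09 ]
w rack [305.5   0. ] 0.91 [0.446 0.189 0.   ]
w rail [386.7 120.1] 0.71 [0.592 0.291 0.   ]
t peg0 [295.4 167.9] 0.81 [0.592 0.069 0.176]
t peg0 [263.8 163.2] 0.78 [0.604 0.16  0.176]
t peg0 [201.5 164.4] 0.57 [0.595 0.337 0.176]
t plate_a [234.  216.2] 0.75 [0.452 0.27  0.006]
t plate_a [288.2 220.9] 0.46 [0.441 0.096 0.006]
t rack [261.3 215.1] 0.89 [0.458 0.183 0.   ]
t rack [233.4 166.5] 0.16 [0.613 0.279 0.   ]
```

View pics/w6.png

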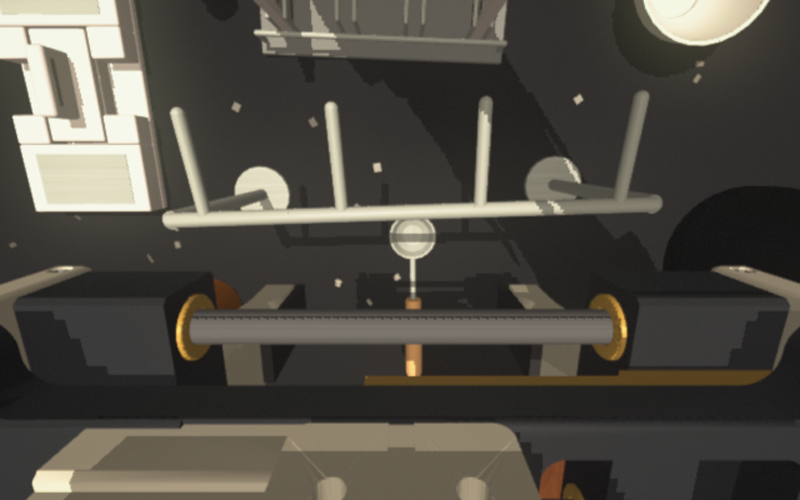

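View pics/t6.png

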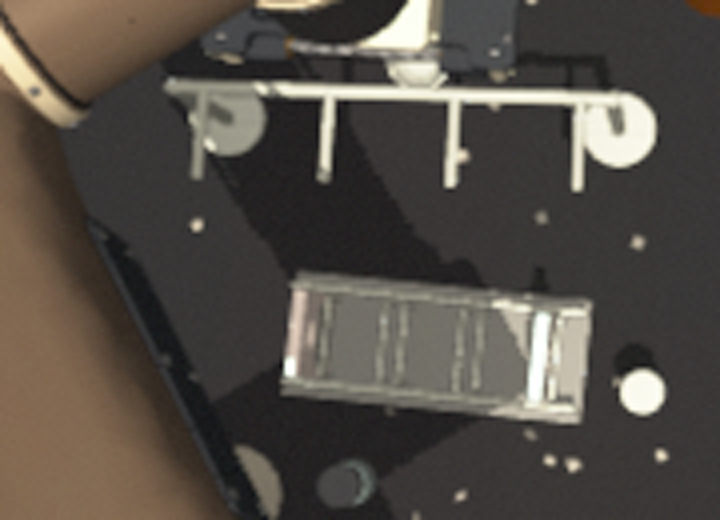

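The wrist view shows the four peg tips near (176,112), (331,106), (486,101) and (642,96), with bases on the bar at rows 212 down to 199. The top crop shows just two plates, in the rack's end slots at (300,335) and (540,360), with the middle slots empty.

```bash
python3 - <<'E'
from h import *
from scipy.optimize import least_squares
p=snap('wrist')
tips=np.array([(176,112),(331,106),(486,101),(642,96)])/1.25; bases=np.array([(204,212),(341,208),(481,204),(622,199)])/1.25
net=np.array([(152.3,126.7),(266.9,123.7),(387.6,121.4),(504.8,117.5)])
ys=np.array([-135,-45,45,135])/1e3; c,s=np.cos(np.radians(10)),np.sin(np.radians(10))
def pts(q,l):
    X=np.c_[-l*c*np.ones(4),ys,np.full(4,.17+l*s+q[3])]; a=q[2]
    return np.c_[q[0]+X[:,0]*np.cos(a)-X[:,1]*np.sin(a),q[1]+X[:,0]*np.sin(a)+X[:,1]*np.cos(a),X[:,2]]
def res(q,zf=True):
    P=lambda l:np.array([proj(p,x) for x in pts(q,l)])
    return np.r_[(P(.037)-net).ravel(),(P(.062)-tips).ravel(),(P(.004)-bases).ravel()[::1]*.5,q[3]*1e3*.5]
r=least_squares(res,[.63,.2,0,0]); print(r.x.round(4),np.degrees(r.x[2]),np.abs(r.fun).max().round(1)); print(pts(r.x,.037).round(4)); print(r.fun.round(1))
to(.57,.19,.43,178)
E
python3 -m creep '[[[0.15,0,0,0,1],[0.15,0,0,0,1],[0.15,0,0,0,1],[0,0,0,0,1],[0,0,0,0,1]]]'
python3 - <<'E'
from h import *
p=snap('wrist'); save(p,'w7.png',(160,0,500,200),2.35)
for k in ['plate_a','plate_a_eye','rack']:
    for d in nets.landmark_of(p,k): print(k,np.round(d['uv'],1),round(d['confidence'],2),at_z(p,d['uv'],dict(plate_a=.006,plate_a_eye=.09).get(k,0)).round(3))
for d in nets.masks_of(p,'plate_a'): print('mask',np.round(d['uv'],1),d['confidence'],rect(p,d['region'],.126))
E
```

```text
[ 0.6288  0.2073 -0.0091  0.0015] -0.5239064990223085 2.7
[[0.5912 0.0727 0.1779]
 [0.592  0.1627 0.1779]
 [0.5928 0.2526 0.1779]
 [0.5936 0.3426 0.1779]]
[-1.8 -0.9  1.4 -1.4 -0.8 -2.7  1.1 -2.4  0.6  1.4  0.   2.4  0.2  2.5
  0.2  2.7 -0.9 -1.2 -0.2 -1.2 -0.3 -1.3 -0.6 -0.9  0.7]
shift [ 0.454 -0.066 -0.002] spin -0.001 force [-0.5  0.7  1. ] z 0.4296 open 0.0874 J6 -125 t 19.1
clock: 19.55
tool_pos: [0.5701, 0.2033, 0.4307]
orientation: [179.9, 0.1, 178.0]
force: [0.7, 0.7, -0.3]
opening: 0.0875
gripper_force: 0.0
plate_a [378.   83.7] 0.96 [0.457 0.282 0.006]
plate_a [238.6  80.9] 0.96 [0.447 0.103 0.006]
plate_a [380.9 232.7] 0.31 [0.661 0.289 0.006]
plate_a_eye [393.6  71.5] 0.73 [0.455 0.282 0.09 ]
plate_a_eye [383.1 230.6] 0.63 [0.626 0.274 0.09 ]
plate_a_eye [210.9  64.1] 0.52 [0.442 0.098 0.09 ]
rack [303.   79.4] 0.74 [0.447 0.185 0.   ]
mask [214.9  64.8] 0.97 [446.5 111.3  68.   31.7  -4.6]
mask [394.2  70. ] 0.56 [459.  272.7  67.6  23.7  -5.4]
```

View pics/w7.png

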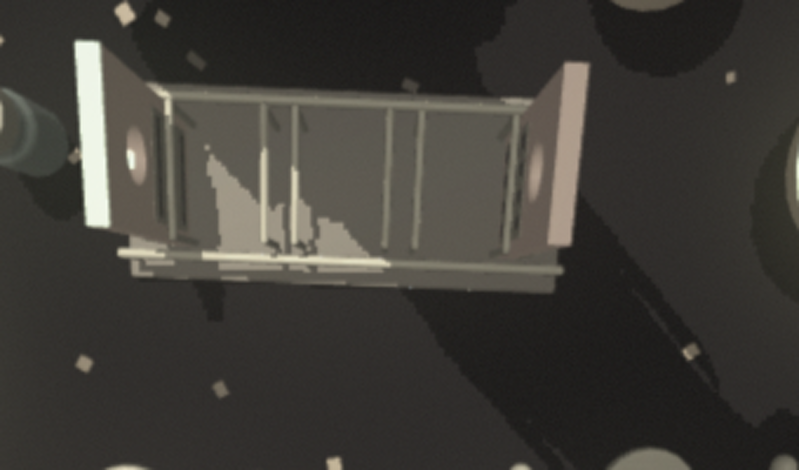

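Crop (scale 2.35): the left plate's top edge spans (76,41)-(110,228) and the right one's spans (590,64)-(548,245). The middle slots are empty.

Run:
```python
from h import *
p=snap('wrist')
for n,Q in [('L',[(76,41),(100,41),(110,228),(86,228)]),('R',[(565,62),(590,64),(573,245),(548,245)])]:
    P=np.array([at_z(p,(160+a/2.35,b/2.35),.126)[:2] for a,b in Q])*1000
    d=(P[0]+P[1])/2-(P[2]+P[3])/2; print(n,P.mean(0).round(1),np.linalg.norm(d).round(1),'yaw',np.degrees(np.arctan2(d[1],d[0])).round(1), np.linalg.norm(P[0]-P[1]).round(1))
```

```text
L [445.2 101.1] 64.7 yaw 175.3 8.8
R [458.9 280.1] 63.8 yaw 175.9 9.3
```

```bash
python3 -c "
from h import *; to(.4631,.0997,.282,175.6)"
```

```text
shift [ 0.524 -0.537  0.736] spin 0.025 force [ 0.  -0.8  0.5] z 0.4292 open 0.0882 J6 -130 t 19.9
```

```bash
python3 -m creep '[[[0.131,-0.134,0,0,1],[0.131,-0.134,0,0,1],[0.131,-0.134,0,0,1],[0.131,-0.135,0,0,1],[0,0,0.1,0.026,1],[0,0,0.15,0,1],[0,0,0.15,0,1],[0,0,0.1,0,1]]]';python3 -m creep '[[[0,0,0.05,0,1],[0,0,0,0,1],[0,0,0,0,1]]]'; python3 -c "
from h import *; to(.4631,.0997,.282,175.6)"
```

```text
clock: 20.52
tool_pos: [0.4621, 0.0991, 0.3276]
orientation: [-180.0, -0.1, 175.5]
force: [-0.7, 0.2, -0.3]
opening: 0.0876
gripper_force: 0.0
clock: 20.77
tool_pos: [0.4632, 0.1, 0.32]
orientation: [-180.0, -0.0, 175.6]
force: [0.7, 0.9, 0.0]
opening: 0.0879
gripper_force: 0.0
shift [ 0.    -0.001  0.19 ] spin -0.001 force [0.7 0.9 0. ] z 0.32 open 0.0879 J6 -131 t 20.8
```

```bash
python3 -m creep '[[[0,0,0.09,0,1],[0,0,0.08,0,0.7],[0,0,0.02,0,0.4],[0,0,0,0,0.2],[0,0,0,0,0],[0,0,0,0,0],[0,0,0,0,0],[0,0,0,0,0]]]';python3 -m creep '[[[0,0,0,0,0],[0,0,0,0,0],[0,0,0,0,0],[0,0,0,0,0],[0,0,0,0,0],[0,0,0,0,0]]]'
```

```text
clock: 21.43
tool_pos: [0.4628, 0.0999, 0.2825]
orientation: [180.0, 0.1, 175.6]
force: [-0.4, 0.5, 0.9]
opening: 0.0465
gripper_force: 0.0
clock: 21.93
tool_pos: [0.4626, 0.0998, 0.2816]
orientation: [-180.0, -0.0, 175.6]
force: [0.8, -0.7, -0.1]
opening: 0.0088
gripper_force: 30.0
```

```bash
python3 -m creep '[[[0,0,-0.04,0,0],[0,0,-0.1,0,0],[0,0,-0.15,0,0],[0,0,-0.1,0,0],[0,0,-0.08,0,0],[0,0,0,-0.06,0],[0,0,0,-0.075,0],[0,0,0,-0.075,0]]]';python3 -m creep '[[[0,0,0,-0.075,0],[0,0,0,-0.075,0],[0,0,0,-0.075,0],[0,0,0,-0.075,0],[0,0,0,-0.075,0],[0,0,0,-0.075,0],[0,0,0,-0.075,0],[0,0,0,-0.075,0]]]';python3 -m creep '[[[0,0,0,-0.075,0],[0,0,0,-0.075,0],[0,0,0,-0.075,0],[0,0,0,-0.075,0],[0,0,0,0,0],[0,0,0,0,0]]]'; python3 -c "
from h import *; to(.525,.1807,.3716,-90.5)"
```

```text
clock: 22.6
tool_pos: [0.4624, 0.0997, 0.3766]
orientation: [180.0, 0.1, -165.2]
force: [-1.1, -0.2, -1.2]
opening: 0.0086
gripper_force: 30.0
clock: 23.27
tool_pos: [0.4624, 0.0997, 0.3761]
orientation: [180.0, 0.0, -111.2]
force: [-0.9, 0.2, -0.5]
opening: 0.0089
gripper_force: 30.0
clock: 23.77
tool_pos: [0.4625, 0.0997, 0.376]
orientation: [-180.0, 0.0, -84.8]
force: [0.1, 0.1, -1.2]
opening: 0.0088
gripper_force: 30.0
shift [-0.375 -0.348  0.022] spin 0.064 force [ 0.1  0.1 -1.2] z 0.376 open 0.0088 J6 -31 t 23.8
```

```bash
python3 -m creep '[[[0,0,0.02,0.064,0],[-0.1,0,0,0,0],[-0.16,-0.1,0,0,0],[-0.148,-0.12,0,0,0],[0,-0.08,0,0,0],[0,0,0,0,0],[0,0,0,0,0]]]'
python3 - <<'E'
from h import *
p=snap('wrist'); save(p,'w8.png',None,1.25); s=snap('scene'); 
save(s,'s8.png',(310,170,440,290),4)
for q in (p,s):
  for k in ['plate_a_eye','peg1']:
    for d in nets.landmark_of(q,k): print(k,np.round(d['uv'],1),round(d['confidence'],2))
to(.525,.1807,.3716,-90.5)
E
```

```text
clock: 24.35
tool_pos: [0.5234, 0.1814, 0.3709]
orientation: [179.9, -0.1, -90.5]
force: [-0.2, -0.5, -2.0]
opening: 0.0088
gripper_force: 30.0
peg1 [204.4 201.6] 0.73
peg1 [188.   40.6] 0.56
plate_a_eye [409.4 247.4] 0.71
plate_a_eye [449.3 301.1] 0.25
peg1 [370.6 247.8] 0.71
peg1 [390.8 262.3] 0.67
peg1 [349. 234.] 0.66
peg1 [333.  216.1] 0.6
peg1 [255.9 229.6] 0.6
peg1 [311.3 215.2] 0.39
shift [-0.    -0.012  0.002] spin 0.002 force [-0.6  0.  -0.9] z 0.3721 open 0.0088 J6 -40 t 24.6
```

View pics/s8.png

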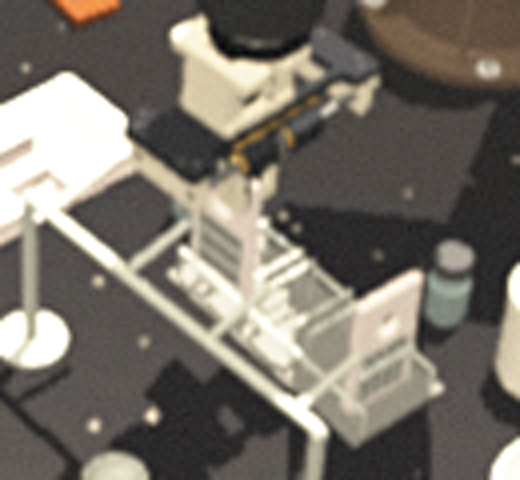

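The scene crop shows the held plate upright at (225,245), in front of a peg whose tip is at about (185,228). I'll compare this with the projected model.

Run:
```python
from h import *
s=snap('scene')
f=lambda X:((proj(s,X)-[310,170])*4).round(0)
print('eye',f((.5245,.163,.180)),'plate top y+-',f((.5245,.195,.216)),f((.5245,.131,.216)),'bottom',f((.5245,.195,.096)),f((.5245,.131,.096)))
for i,y in enumerate((.0727,.1627,.2526,.3426)): print(i,'base',f((.628,y,.17)),'tip',f((.565,y,.1815)))
```

```text
eye [225. 204.] plate top y+- [257. 191.] [198. 149.] bottom [248. 301.] [192. 258.]
0 base [ 49. 213.] tip [109. 166.]
1 base [126. 275.] tip [187. 226.]
2 base [208. 341.] tip [270. 289.]
3 base [297. 412.] tip [359. 357.]
```

```bash
python3 -m creep '[[[0,-0.06,0,0,0],[0,-0.07,0,0,0],[0,-0.07,0.002,0,0],[0,-0.07,0.004,0,0],[0,-0.06,0.004,0,0],[0,0,0,0,0],[0,0,0,0,0]]]'
python3 - <<'E'
from h import *
s=snap('scene'); save(s,'s9.png',(310,170,440,290),4)
to(.592,.1807,.3716-.01,-90.5)
E
```

```text
clock: 25.28
tool_pos: [0.5895, 0.1805, 0.369]
orientation: [179.9, -0.0, -90.4]
force: [0.1, 0.1, -1.3]
opening: 0.0087
gripper_force: 30.0
shift [-0.001 -0.015  0.038] spin 0.002 force [-0.7  0.3 -1.5] z 0.3692 open 0.009 J6 -36 t 25.3
```

View pics/s9.png

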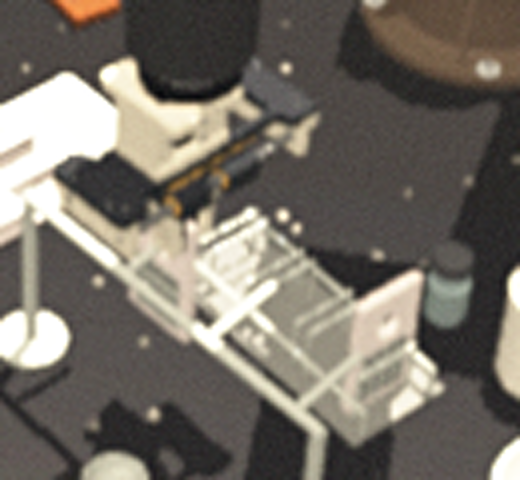

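The plate is at the bar on peg1, near (165,265), with no contact force. I'll lower it until it rests on the peg.

```bash
python3 -m creep '[[[0,0,0.01,0,0],[0,0,0.01,0,0],[0,0,0.008,0,0],[0,0,0,0,0],[0,0,0,0,0]]]'; python3 -m creep '[[[0,0,0.005,0,0],[0,0,0.005,0,0],[0,0,0,0,0],[0,0,0,0,0]]]'
```

```text
clock: 25.75
tool_pos: [0.5888, 0.1808, 0.3641]
orientation: [180.0, 0.0, -90.3]
force: [-0.1, 0.6, -1.4]
opening: 0.0085
gripper_force: 30.0
clock: 26.08
tool_pos: [0.589, 0.1807, 0.362]
orientation: [180.0, -0.0, -90.3]
force: [0.2, -0.2, -0.8]
opening: 0.0084
gripper_force: 30.0
```

```bash
python3 -m creep '[[[0,0,0.006,0,0],[0,0,0,0,0],[0,0,0,0,0]]]'; python3 -m creep '[[[0,0,0.006,0,0],[0,0,0,0,0],[0,0,0,0,0]]]'
```

```text
clock: 26.33
tool_pos: [0.5891, 0.1807, 0.3612]
orientation: [-180.0, 0.0, -90.3]
force: [-0.7, -0.2, 2.5]
opening: 0.0089
gripper_force: 30.0
clock: 26.58
tool_pos: [0.589, 0.1807, 0.3609]
orientation: [-179.9, 0.0, -90.3]
force: [-4.0, -0.7, 8.0]
opening: 0.0087
gripper_force: 30.0
```

```bash
python3 -m creep '[[[0,0,-0.003,0,0.1],[0,0,0,0,0.2],[0,0,0,0,0.3],[0,0,0,0,0.4],[0,0,0,0,0.4],[0,0,0,0,0.4]]]'; python3 -m creep '[[[0,0,-0.05,0,0.4],[0,0,-0.08,0,0.4],[0,0,-0.1,0,0.4],[0,0,-0.1,0,0.4],[0,0,0,0,1],[0,0,0,0,1]]]'
python3 - <<'E'
from h import *
s=snap('scene'); save(s,'s10.png',(310,170,440,290),4)
to(.4768,.2787,.35,175.9)
E
```

```text
clock: 27.08
tool_pos: [0.589, 0.1807, 0.36]
orientation: [180.0, -0.0, -90.3]
force: [0.8, 0.2, -0.1]
opening: 0.0328
gripper_force: 0.0
clock: 27.58
tool_pos: [0.5892, 0.1808, 0.4283]
orientation: [-179.8, 0.1, -90.3]
force: [-0.9, 0.6, -0.6]
opening: 0.0436
gripper_force: 0.0
shift [-0.487  0.564  0.385] spin -0.958 force [-0.   0.4  0.1] z 0.427 open 0.0472 J6 -36 t 27.6
```

View pics/s10.png

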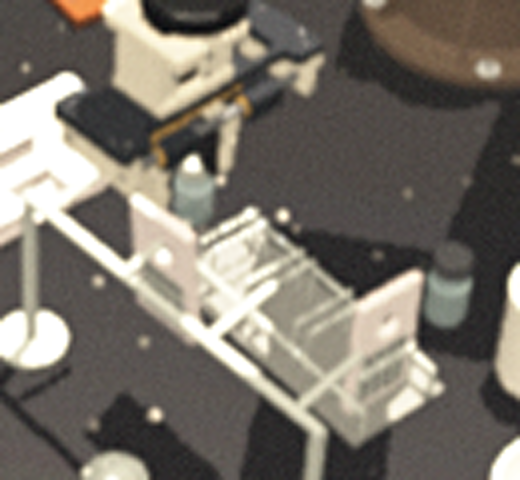

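The first plate hangs on peg1 at (165,265), clear of the gripper. Next is the second plate.

```bash
python3 -m creep '[[[-0.097,0.113,0,0,1],[-0.097,0.113,0,0,1],[-0.097,0.113,0,0,1],[-0.097,0.113,0,0,1],[-0.097,0.113,0,0,1],[0,0,0,0.075,1],[0,0,0,0.075,1],[0,0,0,0.075,1]]]';python3 -m creep '[[[0,0,0,0.075,1],[0,0,0,0.075,1],[0,0,0,0.075,1],[0,0,0,0.075,1],[0,0,0,0.075,1],[0,0,0,0.075,1],[0,0,0,0.075,1],[0,0,0,0.075,1]]]';python3 -m creep '[[[0,0,0,0.075,1],[0,0,0,0.075,1],[0,0,0,0.065,1],[0,0,0,0,1],[0,0,0,0,1]]]'; python3 -c "
from h import *; to(.4768,.2787,.32,175.9)
p=snap('wrist')
for d in nets.masks_of(p,'plate_a'): print('mask',np.round(d['uv'],1),d['confidence'],rect(p,d['region'],.126))
"
```

```text
clock: 28.3
tool_pos: [0.4758, 0.2787, 0.4256]
orientation: [180.0, -0.1, -110.8]
force: [0.2, 0.2, -0.8]
opening: 0.0874
gripper_force: 0.0
clock: 28.97
tool_pos: [0.4763, 0.2781, 0.4254]
orientation: [-180.0, -0.1, -164.9]
force: [0.1, 0.7, -0.7]
opening: 0.0878
gripper_force: 0.0
clock: 29.38
tool_pos: [0.4764, 0.2782, 0.4256]
orientation: [-179.9, -0.0, 176.3]
force: [-0.3, 0.0, 0.3]
opening: 0.0882
gripper_force: 0.0
shift [-0.002  0.003  0.528] spin 0.004 force [-0.3  0.   0.3] z 0.4256 open 0.0882 J6 -144 t 29.4
mask [241.5 293.1] 0.82 [578.4 185.6  52.4  26.6 -33.5]
mask [321.4 169.2] 0.61 [454.3 279.7  67.5   9.4  -4. ]
```

```bash
python3 -m creep '[[[0,0.003,0.12,0.004,1],[0,0,0.15,0,1],[0,0,0.15,0,1],[0,0,0.13,0,1],[0,0,0.1,0,0.8],[0,0,0.068,0,0.6],[0,0,0,0,0.3],[0,0,0,0,0]]]';python3 -m creep '[[[0,0,0,0,0],[0,0,0,0,0],[0,0,0,0,0],[0,0,0,0,0],[0,0,0,0,0],[0,0,0,0,0],[0,0,0,0,0],[0,0,0,0,0]]]'
```

```text
clock: 30.15
tool_pos: [0.4766, 0.2788, 0.2823]
orientation: [-179.9, -0.1, 175.8]
force: [0.1, 0.6, -0.6]
opening: 0.0665
gripper_force: 0.0
clock: 30.82
tool_pos: [0.4766, 0.2789, 0.2827]
orientation: [180.0, 0.0, 175.7]
force: [-0.1, -0.7, 0.3]
opening: 0.0132
gripper_force: 0.0
```

```bash
python3 -m creep '[[[0,0,0,0,0],[0,0,0,0,0],[0,0,0,0,0],[0,0,-0.04,0,0],[0,0,-0.1,0,0],[0,0,-0.15,0,0],[0,0,-0.1,0,0],[0,0,-0.06,0,0]]]';python3 -m creep '[[[0,0,0,-0.067,0],[0,0,0,-0.075,0],[0,0,0,-0.075,0],[0,0,0,-0.075,0],[0,0,0,-0.075,0],[0,0,0,-0.075,0],[0,0,0,-0.075,0],[0,0,0,-0.075,0]]]';python3 -m creep '[[[0,0,0,-0.075,0],[0,0,0,-0.075,0],[0,0,0,-0.075,0],[0,0,0,-0.075,0],[0,0,0,-0.075,0],[0,0,0,-0.075,0],[0,0,0,0,0],[0,0,0,0,0]]]'; python3 -c "
from h import *; to(.525,.2706,.3716,-90.5)"
```

```text
clock: 31.48
tool_pos: [0.4769, 0.2791, 0.376]
orientation: [179.9, 0.1, 175.7]
force: [0.1, 0.2, -0.5]
opening: 0.0087
gripper_force: 30.0
clock: 32.15
tool_pos: [0.4765, 0.2788, 0.3732]
orientation: [180.0, 0.0, -130.7]
force: [0.2, 0.2, -0.9]
opening: 0.0088
gripper_force: 30.0
clock: 32.82
tool_pos: [0.4765, 0.2789, 0.373]
orientation: [-180.0, 0.0, -90.7]
force: [0.9, -0.3, -2.3]
opening: 0.0089
gripper_force: 30.0
shift [ 0.038 -0.243  0.007] spin -0.002 force [ 0.9 -0.3 -2.3] z 0.373 open 0.0089 J6 -51 t 32.8
```

```bash
python3 -m creep '[[[0.038,-0.08,0.003,0,0],[0,-0.1,0,0,0],[0,-0.063,0,0,0],[0,0,0,0,0],[0,0,0,0,0]]]'
python3 - <<'E'
from h import *
to(.592,.2706,.3705,-90.5)
s=snap('scene'); save(s,'s11.png',(310,170,440,290),4)
f=lambda X:((proj(s,X)-[310,170])*4).round(0)
print('tip2',f((.565,.2526,.1815)),'edges',f((.5245,.285,.216)),f((.5245,.221,.216)))
E
```

```text
clock: 33.23
tool_pos: [0.5255, 0.2708, 0.3716]
orientation: [180.0, -0.0, -90.7]
force: [-0.3, 0.5, -0.6]
opening: 0.0087
gripper_force: 30.0
shift [-0.003 -0.333  0.005] spin -0.002 force [-0.3  0.5 -0.6] z 0.3716 open 0.0087 J6 -47 t 33.2
tip2 [270. 289.] edges [344. 254.] [281. 209.]
```

View pics/s11.png

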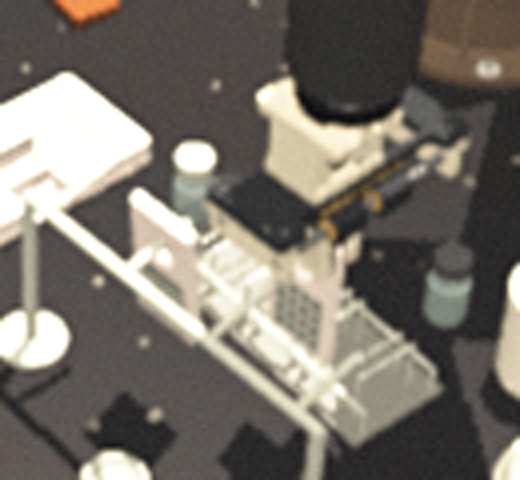

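The held plate is upright at (310,300), in front of peg2's tip at about (272,287), as the model predicts. The first plate still hangs on peg1.

```bash
python3 -m creep '[[[0,-0.06,0,0,0],[0,-0.07,0,0,0],[0,-0.07,0.002,0,0],[0,-0.07,0.002,0,0],[0,-0.06,0.002,0,0],[0,0,0,0,0],[0,0,0,0,0]]]'; python3 -m creep '[[[0,0,0.01,0,0],[0,0,0.01,0,0],[0,0,0.008,0,0],[0,0,0.004,0,0],[0,0,0,0,0],[0,0,0,0,0]]]'; python3 -m creep '[[[0,0,0.006,0,0],[0,0,0,0,0],[0,0,0,0,0]]]'
```

```text
clock: 33.87
tool_pos: [0.5914, 0.2703, 0.3704]
orientation: [180.0, -0.0, -90.5]
force: [-0.0, 0.1, -1.1]
opening: 0.0087
gripper_force: 30.0
clock: 34.37
tool_pos: [0.5909, 0.2704, 0.3646]
orientation: [-180.0, 0.0, -90.5]
force: [0.1, 1.0, -0.5]
opening: 0.0088
gripper_force: 30.0
clock: 34.62
tool_pos: [0.5911, 0.2703, 0.3632]
orientation: [180.0, -0.0, -90.5]
force: [0.8, 0.3, -1.1]
opening: 0.0085
gripper_force: 30.0
```

```bash
python3 -m creep '[[[0,0,0.006,0,0],[0,0,0,0,0],[0,0,0,0,0]]]'; python3 -m creep '[[[0,0,0.006,0,0],[0,0,0,0,0],[0,0,0,0,0]]]'
```

```text
clock: 34.87
tool_pos: [0.5912, 0.2703, 0.3622]
orientation: [-180.0, 0.0, -90.5]
force: [0.1, 0.4, -0.6]
opening: 0.009
gripper_force: 30.0
clock: 35.12
tool_pos: [0.5912, 0.2704, 0.3618]
orientation: [-179.9, 0.0, -90.5]
force: [-0.9, 0.5, 5.4]
opening: 0.009
gripper_force: 30.0
```

Contact came at the expected height. I'll release, retreat up and back, then check everything.

```bash
python3 -m creep '[[[0,0,-0.002,0,0.1],[0,0,0,0,0.2],[0,0,0,0,0.3],[0,0,0,0,0.4],[0,0,0,0,0.4],[0,0,0,0,0.4]]]'; python3 -m creep '[[[0,0,-0.05,0,0.4],[0,0,-0.08,0,0.4],[0,0,-0.1,0,0.4],[0,0,-0.1,0,0.4],[0,0.15,-0.1,0,0.6],[0,0.2,0,0,0.6],[0,0.2,0,0,0.6],[0,0,0,0,0.6]]]';  python3 -m creep '[[[0,0,0,0,0.6],[0,0,0,0,0.6],[0,0,0,0,0.6],[0,0,0,0,0.6],[0,0,0,0,0.6],[0,0,0,0,0.6],[0,0,0,0,0.6],[0,0,0,0,0.6]]]'
python3 - <<'E'
from h import *
s=snap('scene'); save(s,'s12.png',(230,140,470,290),3.3)
for k in ['plate_a_eye','blade','guard','slicer']:
    for d in nets.find_in(s,k): print(k,np.round(d['uv'],1),round(d['confidence'],2))
print('slicer',proj(s,(.519,-.115,.03)).round(0))
E
```

```text
clock: 35.62
tool_pos: [0.5911, 0.2703, 0.361]
orientation: [180.0, -0.0, -90.5]
force: [-0.3, 0.1, 0.1]
opening: 0.0335
gripper_force: 0.0
clock: 36.28
tool_pos: [0.4763, 0.2701, 0.449]
orientation: [180.0, 0.1, -90.4]
force: [0.0, -0.9, 0.8]
opening: 0.0514
gripper_force: 0.0
clock: 36.95
tool_pos: [0.4814, 0.2712, 0.447]
orientation: [180.0, -0.0, -90.5]
force: [-0.5, -0.3, 0.3]
opening: 0.0525
gripper_force: 0.0
plate_a_eye [371.9 245.5] 0.96
plate_a_eye [352.1 232.9] 0.35
blade [283.8 153.4] 0.66
blade [328.3 167.1] 0.5
blade [395.  256.8] 0.19
guard [255.9 162.7] 0.79
guard [311.2 211.4] 0.68
guard [214.8 195.5] 0.51
slicer [308.6 216.8] 0.72
slicer [364.4 260.8] 0.43
slicer [312. 211.]
```

View pics/s12.png

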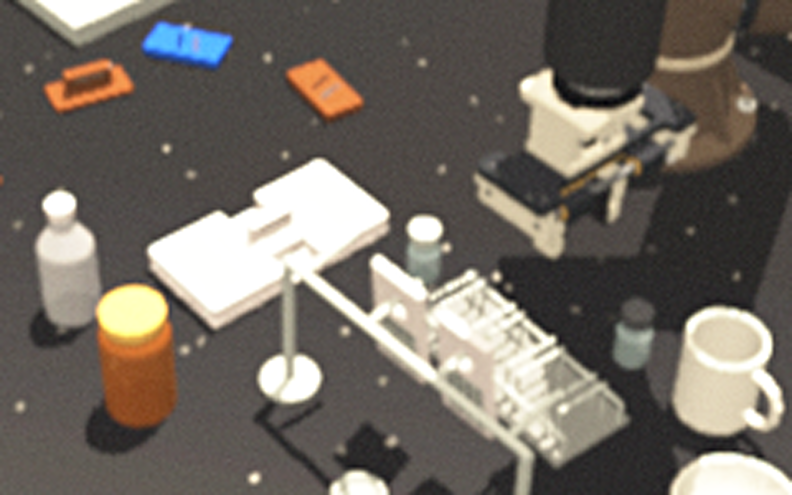

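Both plates hang upright, at (400,310) and (465,365). The rack is empty, the guard sits in the slicer at (270,225), and the other things look undisturbed.

```bash
python3 -c "
from plant import workorder; print(workorder.close_job())"
```

```text
the job is handed in; nothing more can be done
None
```

I handed the job in at about 37 s on the robot's clock: the blade frame is seated in the slicer with the finger guard on top, and both grater plates from the rack hang on separate pegs, with no verdict returned.

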